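Find the loose corner of the tube rack's plate and press its shim flat

TASK

The dark top plate of the tube cooling rack rocks on one of its four corners. With a fingertip, press on the plate's corners one after another until you find the one that gives, then press the orange shim tab of that corner flat and leave the other three tabs up. Last, press on that same corner of the plate again to check that it now stands firm, let go, and leave the tubes and everything else on the bench where they are: nothing is to be picked up.

Things in the scene. Friction and masses are not known exactly. Their poses are not given: they have to be found in the camera images.
- rack: tube cooling rack fixed to the bench: pale grey base 166 x 304 mm, 45 mm high at its two end shoulders, dark plate on top. Origin: centre of its underside, on the bench; its x axis is the short side, y the long side, z up. It stands turned by up to 25 degrees about the vertical.
- plate: dark top plate, 140 (x) x 200 (y) x 6 mm, top 66 mm above the bench; a captive screw at its centre stands 6 mm proud. Origin: centre of its underside; axes as the rack's. Level at rest. Three corners stand firm; one, not to be seen and different each time, has a 4 mm gap below its foot: 2 to 3 N dips it 4 mm to a stop (the opposite corner rises) and it springs back level when let go
- corner_1 (a point): place to press on the far left corner of the plate (seen from the robot): centre of the 19 mm ring mark on the plate's top, straight above that corner's foot, 20 mm from both plate edges
- corner_2 (a point): place to press on the far right corner of the plate (seen from the robot): centre of the 19 mm ring mark on the plate's top, straight above that corner's foot, 20 mm from both plate edges
- corner_3 (a point): place to press on the near right corner of the plate (seen from the robot): centre of the 19 mm ring mark on the plate's top, straight above that corner's foot, 20 mm from both plate edges
- corner_4 (a point): place to press on the near left corner of the plate (seen from the robot): centre of the 19 mm ring mark on the plate's top, straight above that corner's foot, 20 mm from both plate edges
- tab_1 (a point): press point on the orange shim tab of corner_1: middle of the ribbed part, upper face. The tab is a hinged lever 22 mm wide sticking out 50 mm past the plate's end, tilted up 14 degrees. The point lies 53 mm outward of the ring mark along the rack's y, 5 mm below the plate's top; 12 to 14 N pushes it down 9 mm, till the tab lies flat 52 mm above the bench. It stays where it is left
- shim_1 (a joint): angle of the orange shim tab of corner_1, rad: 0 to 0.03 = up, 0.25 = pressed flat. Its inner end lifts the support below that corner's foot: flat, it raises it by 4 mm, which just fills the gap of the loose corner, but would jack up a firm one and leave the plate crooked
- tab_2 (a point): press point on the orange shim tab of corner_2: middle of the ribbed part, upper face. The tab is a hinged lever 22 mm wide sticking out 50 mm past the plate's end, tilted up 14 degrees. The point lies 53 mm outward of the ring mark along the rack's y, 5 mm below the plate's top; 12 to 14 N pushes it down 9 mm, till the tab lies flat 52 mm above the bench. It stays where it is left
- shim_2 (a joint): angle of the orange shim tab of corner_2, rad: 0 to 0.03 = up, 0.25 = pressed flat. Its inner end lifts the support below that corner's foot: flat, it raises it by 4 mm, which just fills the gap of the loose corner, but would jack up a firm one and leave the plate crooked
- tab_3 (a point): press point on the orange shim tab of corner_3: middle of the ribbed part, upper face. The tab is a hinged lever 22 mm wide sticking out 50 mm past the plate's end, tilted up 14 degrees. The point lies 53 mm outward of the ring mark along the rack's y, 5 mm below the plate's top; 12 to 14 N pushes it down 9 mm, till the tab lies flat 52 mm above the bench. It stays where it is left
- shim_3 (a joint): angle of the orange shim tab of corner_3, rad: 0 to 0.03 = up, 0.25 = pressed flat. Its inner end lifts the support below that corner's foot: flat, it raises it by 4 mm, which just fills the gap of the loose corner, but would jack up a firm one and leave the plate crooked
- tab_4 (a point): press point on the orange shim tab of corner_4: middle of the ribbed part, upper face. The tab is a hinged lever 22 mm wide sticking out 50 mm past the plate's end, tilted up 14 degrees. The point lies 53 mm outward of the ring mark along the rack's y, 5 mm below the plate's top; 12 to 14 N pushes it down 9 mm, till the tab lies flat 52 mm above the bench. It stays where it is left
- shim_4 (a joint): angle of the orange shim tab of corner_4, rad: 0 to 0.03 = up, 0.25 = pressed flat. Its inner end lifts the support below that corner's foot: flat, it raises it by 4 mm, which just fills the gap of the loose corner, but would jack up a firm one and leave the plate crooked
- tube_1: bystander: small capped tube, white cap 14 mm wide, hanging loose by its rim in a hole of the plate, cap top 9 mm above the plate. Origin: bottom of the tube, 34 mm below the plate's top
- tube_2: bystander: small capped tube, blue cap 14 mm wide, hanging loose by its rim in a hole of the plate, cap top 9 mm above the plate. Origin: bottom of the tube, 34 mm below the plate's top
- tube_3: bystander: small capped tube, green cap 14 mm wide, hanging loose by its rim in a hole of the plate, cap top 9 mm above the plate. Origin: bottom of the tube, 34 mm below the plate's top
- tip_box: bystander: grey box of green pipette tips, loose, 88 x 124 x 60 mm, beside one end of the rack. Origin: centre of its underside
- orange_box: bystander: orange tip box with clear lid, loose, 106 x 146 x 94 mm. Origin: centre of its underside
- beaker: bystander: glass beaker, 90 mm wide, 125 mm high, with three pipettes standing up to 260 mm high in it, loose. Origin: centre of its underside
- reagent: bystander: amber bottle, loose, 52 mm wide, 105 mm high. Origin: centre of its underside

How it is judged:
By the outcome, as a careful person would: the job done as asked, in the order asked, and still so for the second after the job is handed in, with the robot touching nothing.
It also fails if it takes over 61 s, if anything falls off the work surface, if the arm or the gripper's body presses on something with over 40 N, if the wrist force passes 120 N, or if a joint passes its speed limit or range.

ROBOT

A 6-joint arm with a two-finger parallel gripper is mounted at the origin on the work surface. World frame = base frame: x ahead of the robot, y to its left, z up, the work surface at z = 0. Lengths are in m, angles in degrees, forces in N, time in s.
With the tool pointing down it reaches from about 0.25 to 0.725 m from the base axis. Payload 9.7 kg.
Tool frame: the origin (TCP) lies at the very end of the fingers, on their centre line; the grasp point (between the pads) lies grasp_offset behind it (grasp_offset is the distance from the TCP to the grasp point, in m); z points along the fingers, y is the line along which they close (so a half turn about z gives the same grasp; the last joint's range is limited). The gripper opens to 85 mm and grips with 20 to 120 N. Pads are 22 mm wide; open, the fingers measure 114 mm over their backs; the gripper's body (76 mm by 85 mm) begins 54 mm behind the grasp point. The pads swing forward as they close: fully open they stand 13 mm farther back than shut.
Start: joints at [72.594, 4.979, 10.078, 95.1, 0, 90], TCP at [0.165, 0.525, 0.231] pointing down, gripper open.
Joint ranges: [-179.16, 179.16], [-48.56, 103.87], [-65.8, 70.77], [-126.05, 130.52], [-82.76, 87.17], [-180, 180]. Speed limits (degrees/s): [127.2, 127.2, 147.25, 180, 180, 180].

INTERFACE

Orientations are given as [roll, pitch, yaw] about the fixed x, y, z axes, in that order (R = Rz(yaw) Ry(pitch) Rx(roll)).
In Python, from workcell import get_obs, camera, calibration, job_done, recognise, cut_out, mark_of, grasp_offset gives the robot as it stands.
- The arm moves only by the tool servo_tool, never from a script. Its argument "moves" is a list of rows, each a list of 3 entries, a list of its own where there are three numbers: the turn, a rotation vector about the tool's x, y, z in degrees, then the shift along the tool's x, y, z in m, then the opening in per cent of the stroke, from 0 (shut) to 100 (fully open). In form: [[[ax, ay, az], [x, y, z], claw], ...]. A call has 1 to 12 rows; each row shifts and turns the commanded pose from where the row before left it, along the tool's axes as they then stand; what a row does not reach is not made up. A row lasts 1/10 s, in which the tool goes at most 50 mm and 8.59 degrees, less where a joint would pass 70% of its speed; a pose out of reach is approached as far as the arm can. A call is refused whole if a number of a shift passes 0.05 or a number of a turn 8.59, either way. A call with a gripper value outside its range is refused whole. The fingers move at their own pace and stop on an object; "force" is the grip in N (left out, the last holds). Time passes only in rows, so rows that do not move let the fingers close. It gives the time, the measured TCP pose, the force, the opening and the grip force at its end, in the units of the state.
- get_obs(): the state, without advancing time (a new reading comes with each control period).
- camera(name): name is "side" or "top"; returns (picture, depth): 420x560x3 uint8, red, green, blue; 420x560 float32, m along the optical axis (not along the pixel's ray), 0 where there is no reading.
- calibration(name): a dict with "camera_matrix" (3x3 intrinsics, pixels), "R" (3x3) and "t" (3): a world point X has camera coordinates R X + t. Camera axes: x right, y down, z forward; pixel columns grow to the right and rows downward; lengths in m; the calibration is good to about 2 mm. A picture is of the moment at which its call begins. calibration takes no time and is no camera call.
- job_done(): hands the job in; it is judged then, once.
Trained networks look in the newest picture that a camera, given by its name, has taken for a name from the list of things; names that differ only in an ending like _2 or _b are one class to them, and where a whole thing is asked for, a point or a joint stands for the part that bears it (a point fixed in the world has none). Each returns a list of dicts, best first, with "score" (0 to 1); they miss things now and then, are a little off and sometimes report something else, mostly with a low value. They report only what shows in the picture. A call takes as long as a camera call.
- recognise(name, camera): "xyz" ([x, y, z] in m, in the coordinates of the camera as it stood for that picture, good to about 4 mm: the middle of the surface that is visible of it).
- cut_out(name, camera): "mask" (420x560 bool, what is visible of it).
- mark_of(name, camera): "xyz" ([x, y, z] in m, in the coordinates of the camera as it stood for that picture, good to about 4 mm: a listed point, or the origin of a listed thing).
The state is a dict: "time": time; "q": joint angles; "qd": joint speeds; "joint_efforts": joint torques, N m; "ee_pos": TCP position; "tcp_rot": TCP orientation; "wrist_force": force on the tool from outside, world axes, zero at the start; "torque": the same for the moment, N m; "opening": finger opening in m; "grasp_force": force on a finger pad.
Only numpy, scipy, OpenCV 4.12 (cv2) and the standard library are available. Lean on these libraries where they do the work, as an engineer would, in place of code of your own. Each camera call takes 0.05 s, during which the arm holds its last target. There are 200 camera calls.

## Working session

There is one attempt and no reset: what is moved stays moved. The work goes in short steps, Python scripts to look and compute and a tool call to move; the robot and the scene stay as the last step left them, time stands still between calls to the robot, and variables do not carry over. Pictures are saved under pics/ and viewed, at most 10 in all, crops included, and the job is handed in when it is done.

Besides the shell and the picture viewer there is one more tool, called in YAML: its name, and indented under it one key for each argument. servo_tool: Moves the arm, as the interface text tells. Its arguments: {"type":"object","properties":{"moves":{"type":"array"},"force":{"type":"number"}},"required":["moves"]}

```bash
mkdir -p pics
cat > h.py <<'E'
import numpy as np, cv2
from workcell import *
def w(c,p):
    k=calibration(c); return np.array(k["R"]).T@(np.array(p)-np.array(k["t"]))
E
python3 - <<'E'
from h import *
o=get_obs(); print({k:np.round(v,3) for k,v in o.items()}, grasp_offset)
for c in ("top","side"):
    im,d=camera(c); cv2.imwrite(f"pics/{c}0.png",im[:,:,::-1])
    for n in ["plate","corner_1","tab_1","tube_1"]+(["tip_box","orange_box","beaker","reagent"] if c=="top" else []):
        for r in mark_of(n,c)[:5]: print(c,n,round(r["score"],2),np.round(w(c,r["xyz"]),3))
E
```

```text
{'time': np.float64(0.0), 'q': array([72.595,  5.014, 10.035, 95.099,  0.   , 90.001]), 'qd': array([-0.056, -0.009, -0.114,  0.089,  0.002, -0.027]), 'joint_efforts': array([ 0.0000e+00, -5.2039e+01,  4.6480e+01,  1.6000e-02,  0.0000e+00,
        0.0000e+00]), 'ee_pos': array([0.164, 0.525, 0.231]), 'tcp_rot': array([-179.923,   -0.   ,  162.594]), 'wrist_force': array([-0.294, -0.633, -1.068]), 'torque': array([ 0.051,  0.009, -0.028]), 'grasp_force': np.float64(0.0), 'opening': np.float64(0.085)} 0.0187
top plate 0.6 [ 0.578 -0.026  0.061]
top plate 0.21 [0.66  0.091 0.06 ]
top corner_1 0.94 [ 0.61  -0.117  0.065]
top corner_1 0.88 [0.645 0.04  0.066]
top corner_1 0.67 [0.547 0.06  0.064]
top corner_1 0.6 [ 0.515 -0.1    0.068]
top corner_1 0.54 [ 0.53  -0.047  0.03 ]
top tab_1 0.54 [ 0.6   -0.17   0.061]
top tab_1 0.51 [ 0.501 -0.147  0.064]
top tab_1 0.48 [0.559 0.111 0.056]
top tab_1 0.47 [0.66  0.091 0.06 ]
top tube_1 0.61 [0.541 0.01  0.034]
top tube_1 0.52 [ 0.529 -0.042  0.028]
top tube_1 0.47 [ 0.625 -0.035  0.031]
top tip_box 0.64 [ 0.643  0.191 -0.001]
top orange_box 0.76 [ 0.603  0.433 -0.003]
top beaker 0.97 [ 0.616 -0.379  0.001]
top reagent 0.65 [ 0.436 -0.339 -0.002]
side plate 0.92 [ 0.581 -0.034  0.056]
side corner_1 0.95 [0.647 0.041 0.064]
side corner_1 0.79 [ 0.613 -0.119  0.067]
side corner_1 0.79 [0.552 0.06  0.066]
side corner_1 0.69 [ 0.515 -0.097  0.066]
side tab_1 0.49 [ 0.504 -0.15   0.059]
side tab_1 0.44 [0.561 0.111 0.057]
side tab_1 0.43 [ 0.598 -0.166  0.06 ]
side tab_1 0.38 [0.662 0.089 0.062]
side tube_1 0.39 [ 0.631 -0.036  0.035]
```

View pics/top0.png

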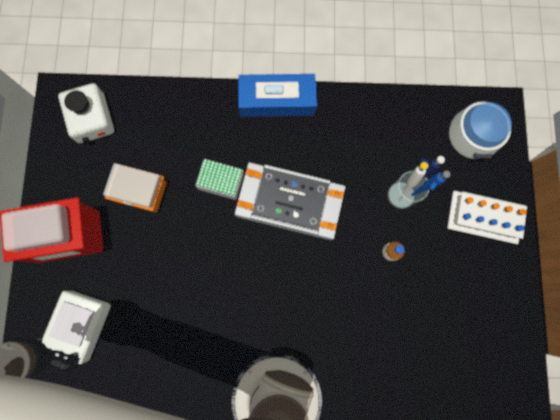

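View pics/side0.png

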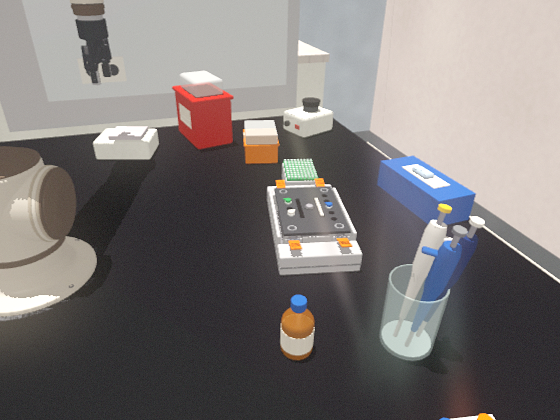

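The top view shows the rack at about (290,200) px. Its long side runs left to right, with the tip box on its left and the beaker on its right. The networks' four corners match a rack at (0.5805, -0.029) turned about -12.4°. I'll shut the gripper and go above corner 4.

servo_tool:
  moves:
    - [[0,0,0],[-0.034,-0.022,0.005],0]
    - [[0,0,0],[-0.034,-0.022,0.005],0]
    - [[0,0,0],[-0.034,-0.022,0.005],0]
    - [[0,0,0],[-0.034,-0.022,0.005],0]
    - [[0,0,0],[-0.034,-0.022,0.005],0]
    - [[0,0,0],[-0.034,-0.022,0.005],0]
    - [[0,0,0],[-0.034,-0.022,0.005],0]
    - [[0,0,0],[-0.034,-0.022,0.005],0]
    - [[0,0,0],[-0.034,-0.022,0.005],0]
    - [[0,0,0],[-0.034,-0.022,0.005],0]
    - [[0,0,-2.5],[-0.034,-0.022,0.005],0]
    - [[0,0,-2.5],[-0.034,-0.022,0.005],0]

```text
time: 1.9
ee_pos: [0.4771, 0.1505, 0.1714]
tcp_rot: [180.0, 0.0, 167.7]
wrist_force: [0.4, 0.7, 0.5]
opening: -0.0001
grasp_force: 0.0
```

```bash
cat >> h.py <<'E'
from scipy.spatial.transform import Rotation as Ro
c=np.array([.5805,-.029]); a=np.radians(-12.4)
X=np.array([np.cos(a),np.sin(a)]);Y=np.array([-np.sin(a),np.cos(a)])
P={}
for i,(sx,sy) in enumerate([(1,1),(1,-1),(-1,-1),(-1,1)],1):
    P[f"c{i}"]=c+.05*sx*X+.08*sy*Y; P[f"t{i}"]=c+.05*sx*X+.133*sy*Y
def go(n,z):
    o=get_obs(); T=Ro.from_euler("xyz",o["tcp_rot"],degrees=True)
    d=np.r_[P[n],z]-o["ee_pos"]; print(n,"tool delta",np.round(T.inv().apply(d),4))
def st():
    o=get_obs(); print(round(float(o["time"]),2),np.round(o["ee_pos"],4),np.round(o["tcp_rot"],1),np.round(o["wrist_force"],1),o["opening"],np.round(o["q"]))
E
python3 -c "
from h import *
st(); go('c4',.085)"
```

```text
1.9 [0.4771 0.1505 0.1714] [180.    0.  167.7] [0.4 0.7 0.5] -5.716912792417532e-05 [18. -3. -4. 88.  0. 30.]
c4 tool delta [-0.0894 -0.0732  0.0864]
```

servo_tool:
  moves:
    - [[0,0,0],[-0.03,-0.025,0.02],0]
    - [[0,0,0],[-0.03,-0.025,0.02],0]
    - [[0,0,0],[-0.029,-0.023,0.02],0]
    - [[0,0,0],[0,0,0.02],0]
    - [[0,0,0],[0,0,0],0]
    - [[0,0,0],[0,0,0],0]
    - [[0,0,0],[0,0,0],0]

```text
time: 2.6
ee_pos: [0.5477, 0.0623, 0.0928]
tcp_rot: [180.0, 0.1, 167.6]
wrist_force: [-0.3, -0.7, 0.2]
opening: -0.0004
grasp_force: 0.0
```

```bash
python3 -c "
from h import *
st(); go('c4',.07)
for c in ('top','side'):
    im,d=camera(c)
    u=im[140:260,220:360] if c=='top' else im[150:290,240:380]
    cv2.imwrite(f'pics/{c}1.png',cv2.resize(u[:,:,::-1],None,fx=4,fy=4,interpolation=cv2.INTER_CUBIC))"
```

```text
2.6 [0.5477 0.0623 0.0928] [1.800e+02 1.000e-01 1.676e+02] [-0.3 -0.7  0.2] -0.00035412967986707427 [ 6.  5. -6. 80.  0. 19.]
c4 tool delta [-0.0016 -0.0021  0.0228]
```

View pics/side1.png

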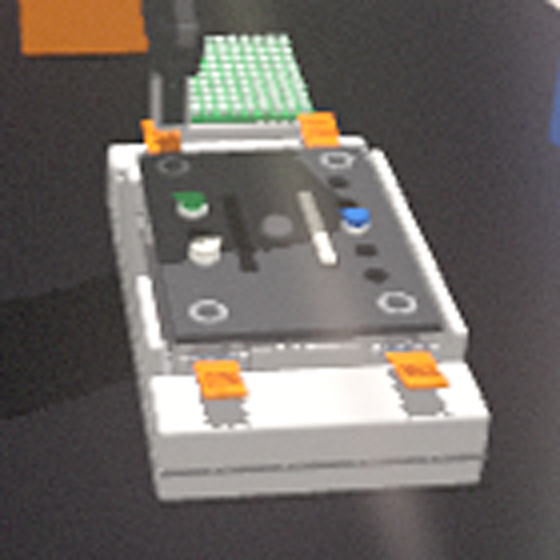

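The fingertip is above corner 4's ring, at about (172,165) px in the crop. The tubes (caps near (190,205), (205,248) and (355,215) px) and the rings at the other corners are clear of it. Next I'll go down to just above the plate.

servo_tool:
  moves:
    - [[0,0,0],[-0.0015,-0.002,0.012],0]
    - [[0,0,0],[0,0,0.01],0]
    - [[0,0,0],[0,0,0.002],0]
    - [[0,0,0],[0,0,0.001],0]
    - [[0,0,0],[0,0,0],0]

```text
time: 3.2
ee_pos: [0.5481, 0.0593, 0.066]
tcp_rot: [-180.0, -0.0, 167.6]
wrist_force: [-0.4, -0.1, 1.0]
opening: -0.0001
grasp_force: 0.0
```

servo_tool:
  moves:
    - [[0,0,0],[0,0,0.001],0]
    - [[0,0,0],[0,0,0],0]

```text
time: 3.4
ee_pos: [0.5483, 0.0593, 0.0658]
tcp_rot: [180.0, -0.0, 167.6]
wrist_force: [-4.8, -0.5, 7.5]
opening: 0.0001
grasp_force: 3.8
```

servo_tool:
  moves:
    - [[0,0,0],[0,0,0.001],0]
    - [[0,0,0],[0,0,0],0]

```text
time: 3.6
ee_pos: [0.5483, 0.0594, 0.0658]
tcp_rot: [180.0, 0.0, 167.6]
wrist_force: [-6.9, -0.7, 14.8]
opening: -0.0001
grasp_force: 7.2
```

Corner 4 stands firm: 15 N and no dip. Next is corner 3.

servo_tool:
  moves:
    - [[0,0,0],[0,0,-0.015],0]
    - [[0,0,0],[0,0,-0.015],0]
    - [[0,0,0],[0,-0.04,0],0]
    - [[0,0,0],[0,-0.04,0],0]
    - [[0,0,0],[0,-0.04,0],0]
    - [[0,0,0],[0,-0.04,0],0]
    - [[0,0,0],[0,0,0],0]
    - [[0,0,0],[0,0,0],0]
    - [[0,0,0],[0,0,0.01],0]
    - [[0,0,0],[0,0,0.01],0]
    - [[0,0,0],[0,0,0],0]

```text
time: 4.7
ee_pos: [0.5133, -0.0959, 0.0721]
tcp_rot: [-180.0, -0.2, 167.7]
wrist_force: [-0.3, -0.1, -0.0]
opening: 0.0001
grasp_force: 0.0
```

```bash
python3 -c "
from h import *
st(); go('c3',.066)"
```

```text
4.7 [ 0.5133 -0.0959  0.0721] [-180.    -0.2  167.7] [-0.3 -0.1 -0. ] 0.00013937573215494319 [-11.   1. -11.  78.   0.   2.]
c3 tool delta [-0.0013 -0.0002  0.0061]
```

servo_tool:
  moves:
    - [[0,0,0],[-0.001,0,0.004],0]
    - [[0,0,0],[0,0,0.002],0]
    - [[0,0,0],[0,0,0.001],0]
    - [[0,0,0],[0,0,0],0]

```text
time: 5.1
ee_pos: [0.5151, -0.0971, 0.0673]
tcp_rot: [-180.0, -0.0, 167.6]
wrist_force: [0.7, 0.2, -0.1]
opening: -0.0
grasp_force: 0.0
```

servo_tool:
  moves:
    - [[0,0,0],[0,0,0.001],0]
    - [[0,0,0],[0,0,0],0]

```text
time: 5.3
ee_pos: [0.5151, -0.0972, 0.0663]
tcp_rot: [-180.0, 0.0, 167.6]
wrist_force: [-0.5, 0.0, 0.1]
opening: 0.0
grasp_force: 0.0
```

servo_tool:
  moves:
    - [[0,0,0],[0,0,0.001],0]
    - [[0,0,0],[0,0,0.001],0]
    - [[0,0,0],[0,0,0],0]

```text
time: 5.6
ee_pos: [0.5151, -0.0973, 0.0644]
tcp_rot: [-180.0, 0.0, 167.6]
wrist_force: [-0.2, 0.7, 2.1]
opening: 0.0002
grasp_force: 1.4
```

Corner 3 seems to give: z is 0.0644 at 2 N. I'll press on to its stop.

servo_tool:
  moves:
    - [[0,0,0],[0,0,0.001],0]
    - [[0,0,0],[0,0,0.001],0]
    - [[0,0,0],[0,0,0],0]

```text
time: 5.9
ee_pos: [0.5151, -0.0972, 0.0625]
tcp_rot: [-180.0, 0.0, 167.6]
wrist_force: [-3.5, -0.3, 5.2]
opening: -0.0001
grasp_force: 2.7
```

servo_tool:
  moves:
    - [[0,0,0],[0,0,0.001],0]
    - [[0,0,0],[0,0,0.001],0]
    - [[0,0,0],[0,0,0],0]

```text
time: 6.2
ee_pos: [0.5151, -0.0972, 0.0621]
tcp_rot: [-180.0, 0.1, 167.6]
wrist_force: [-8.8, 0.5, 17.6]
opening: 0.0002
grasp_force: 8.8
```

Corner 3 dips 4 mm to its stop, so it is the loose one. I'll lift off and move to tab 3.

servo_tool:
  moves:
    - [[0,0,0],[0,0,-0.01],0]
    - [[0,0,0],[0,0,-0.02],0]
    - [[0,0,0],[0,0,0],0]
    - [[0,0,0],[0,-0.027,0],0]
    - [[0,0,0],[0,-0.026,0],0]
    - [[0,0,0],[0,0,0],0]
    - [[0,0,0],[0,0,0.01],0]
    - [[0,0,0],[0,0,0.008],0]
    - [[0,0,0],[0,0,0],0]
    - [[0,0,0],[0,0,0],0]

```text
time: 7.2
ee_pos: [0.5035, -0.1482, 0.0717]
tcp_rot: [180.0, -0.1, 167.6]
wrist_force: [0.0, -0.1, 0.4]
opening: -0.0004
grasp_force: 0.0
```

```bash
python3 -c "
from h import *
st(); go('t3',.052)
im,d=camera('side'); u=im[170:290,250:370]
cv2.imwrite('pics/side2.png',cv2.resize(u[:,:,::-1],None,fx=4.5,fy=4.5,interpolation=cv2.INTER_CUBIC))"
```

```text
7.2 [ 0.5035 -0.1482  0.0717] [ 1.800e+02 -1.000e-01  1.676e+02] [ 0.  -0.1  0.4] -0.00041370552297705467 [-16.   2. -11.  77.   0.  -4.]
t3 tool delta [ 0.0004 -0.      0.0197]
```

View pics/side2.png

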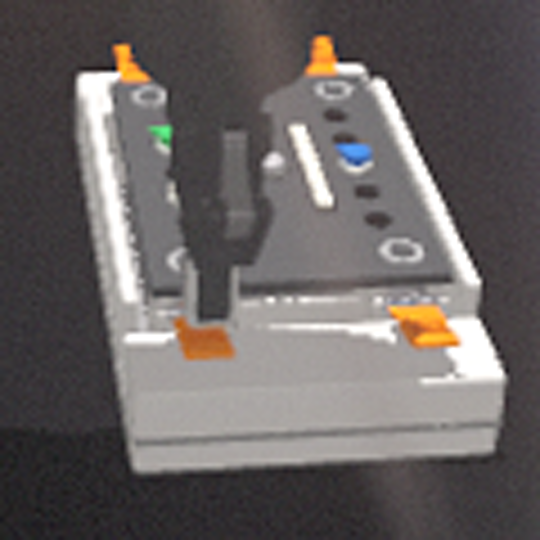

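The fingertip, at about (212,315) px in the crop, is over tab 3 at (205,335) px. Now I'll press it.

servo_tool:
  moves:
    - [[0,0,0],[0,0,0.006],0]
    - [[0,0,0],[0,0,0.003],0]
    - [[0,0,0],[0,0,0.002],0]
    - [[0,0,0],[0,0,0.002],0]
    - [[0,0,0],[0,0,0.002],0]
    - [[0,0,0],[0,0,0.002],0]
    - [[0,0,0],[0,0,0],0]

```text
time: 7.95
ee_pos: [0.5037, -0.1499, 0.0563]
tcp_rot: [-179.9, 0.1, 167.6]
wrist_force: [-4.1, -4.1, 8.0]
opening: -0.0001
grasp_force: 3.8
```

servo_tool:
  moves:
    - [[0,0,0],[0,0,0.001],0]
    - [[0,0,0],[0,0,0.002],0]
    - [[0,0,0],[0,0,0],0]
    - [[0,0,0],[0,0,0],0]

```text
time: 8.35
ee_pos: [0.5037, -0.15, 0.0533]
tcp_rot: [-179.9, 0.1, 167.5]
wrist_force: [-3.7, -5.2, 7.8]
opening: -0.0002
grasp_force: 4.1
```

servo_tool:
  moves:
    - [[0,0,0],[0,0,0.001],0]
    - [[0,0,0],[0,0,0.001],0]
    - [[0,0,0],[0,0,0],0]

```text
time: 8.65
ee_pos: [0.5038, -0.1501, 0.0518]
tcp_rot: [-179.9, 0.1, 167.5]
wrist_force: [-5.4, -5.1, 12.0]
opening: 0.0004
grasp_force: 6.1
```

servo_tool:
  moves:
    - [[0,0,0],[0,0,0.001],0]
    - [[0,0,0],[0,0,0.001],0]
    - [[0,0,0],[0,0,0],0]

```text
time: 8.95
ee_pos: [0.504, -0.1501, 0.0514]
tcp_rot: [-179.9, 0.2, 167.5]
wrist_force: [-10.5, -3.2, 24.5]
opening: 0.0003
grasp_force: 12.2
```

The tab has reached its stop. I'll lift off, go back over corner 3 and check it.

servo_tool:
  moves:
    - [[0,0,0],[0,0,-0.01],0]
    - [[0,0,0],[0,0,-0.03],0]
    - [[0,0,0],[0,0,0],0]
    - [[0,0,0],[0,0.027,0],0]
    - [[0,0,0],[0,0.026,0],0]
    - [[0,0,0],[0,0,0],0]
    - [[0,0,0],[0,0,0.01],0]
    - [[0,0,0],[0,0,0.006],0]
    - [[0,0,0],[0,0,0],0]
    - [[0,0,0],[0,0,0],0]

```text
time: 9.95
ee_pos: [0.5147, -0.0977, 0.0718]
tcp_rot: [-180.0, -0.0, 167.5]
wrist_force: [0.4, 1.2, -0.0]
opening: 0.0001
grasp_force: 0.0
```

```bash
python3 -c "
from h import *
st(); go('c3',.066)"
```

```text
9.95 [ 0.5147 -0.0977  0.0718] [-180.    -0.   167.5] [ 0.4  1.2 -0. ] 0.0001263232499137673 [-11.   1. -11.  77.  -0.   2.]
c3 tool delta [0.0005 0.0012 0.0058]
```

servo_tool:
  moves:
    - [[0,0,0],[0.0005,0.001,0.003],0]
    - [[0,0,0],[0,0,0.002],0]
    - [[0,0,0],[0,0,0.001],0]
    - [[0,0,0],[0,0,0.001],0]
    - [[0,0,0],[0,0,0],0]

```text
time: 10.45
ee_pos: [0.5148, -0.0961, 0.0659]
tcp_rot: [-180.0, 0.0, 167.6]
wrist_force: [-2.8, -0.6, 4.2]
opening: -0.0003
grasp_force: 2.4
```

servo_tool:
  moves:
    - [[0,0,0],[0,0,0.001],0]
    - [[0,0,0],[0,0,0],0]

```text
time: 10.65
ee_pos: [0.5148, -0.0961, 0.0657]
tcp_rot: [-180.0, 0.0, 167.6]
wrist_force: [-5.1, 1.4, 11.5]
opening: 0.0002
grasp_force: 5.6
```

Corner 3 now stands firm: 11.5 N with z at 0.0657. I'll let go, back off and take a last look.

servo_tool:
  moves:
    - [[0,0,0],[0,0,-0.01],0]
    - [[0,0,0],[0,0,-0.03],0]
    - [[0,0,0],[0,0,-0.04],0]
    - [[0,0,0],[0.04,0,-0.02],0]
    - [[0,0,0],[0.04,0,-0.02],0]
    - [[0,0,0],[0.04,0,-0.01],0]
    - [[0,0,0],[0.04,0,0],0]
    - [[0,0,0],[0,0,0],0]
    - [[0,0,0],[0,0,0],0]
    - [[0,0,0],[0,0,0],0]

```text
time: 11.65
ee_pos: [0.3592, -0.0618, 0.1944]
tcp_rot: [180.0, 0.0, 167.6]
wrist_force: [0.3, 0.7, -0.5]
opening: 0.0001
grasp_force: 0.0
```

```bash
python3 -c "
from h import *
st()
im,d=camera('side'); u=im[170:290,250:370]
cv2.imwrite('pics/side3.png',cv2.resize(u[:,:,::-1],None,fx=4.5,fy=4.5,interpolation=cv2.INTER_CUBIC))"
```

```text
11.65 [ 0.3592 -0.0618  0.1944] [180.    0.  167.6] [ 0.3  0.7 -0.5] 5.071118122357878e-05 [-10. -21. -17.  94.   0.   3.]
```

View pics/side3.png

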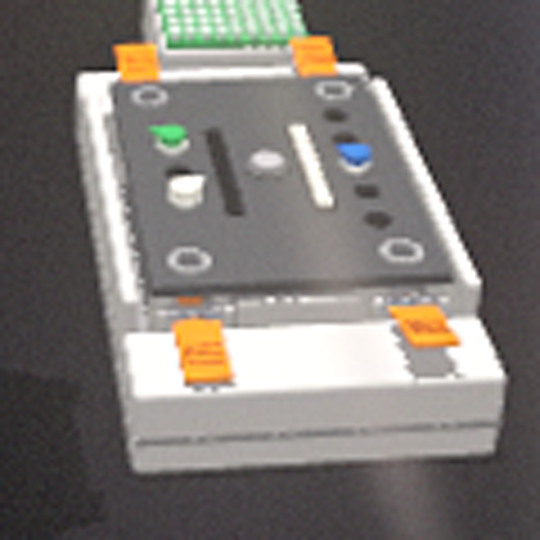

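Tab 3, at (203,350) px, lies flat. The other three tabs, at (137,62), (315,55) and (425,325) px, are up, and the tubes are in place.

```bash
python3 -c "
from workcell import job_done
print(job_done())"
```

```text
the job is handed in; nothing more can be done
None
```

Corner 3 (near right) was the loose one: I pressed its shim tab flat, a second press showed the corner firm, the other three tabs are still up, and the job is handed in at about 12 s.

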